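Click the blender battery into its charger

ROBOT

A 6-joint arm with a two-finger parallel gripper is mounted at the origin on the work surface. World frame = base frame: x ahead of the robot, y to its left, z up, the work surface at z = 0. Lengths are in mm, angles in rad, forces in N, time in s.
With the tool pointing down it reaches from about 275 to 825 mm from the base axis. Payload 5.2 kg.
Tool frame: the origin (TCP) lies at the very end of the fingers, on their centre line; the grasp point (between the pads) lies 19 mm behind it; z points along the fingers, y is the direction in which the jaws open and shut (so a half turn about z gives the same grasp; the last joint's range is limited). The gripper opens to 93 mm and grips with 3 to 60 N. Pads are 15 mm wide; open, the fingers measure 128 mm over their backs; the gripper's body (75 mm by 188 mm) begins 65 mm behind the grasp point.
Start: joints at [-1.53, 0.259, 1.535, -0, 1.348, -0.203], TCP at [132.787, -533.735, 218.653] pointing down, gripper open.
Joint ranges: [-3.14, 3.14], [-0.91, 2.08], [0.19, 2.58], [-1.22, 4.36], [0.22, 2.71], [-3.12, 3.12]. Speed limits (rad/s): [2.57, 2.57, 3.14, 3.14, 3.14, 3.14].

INTERFACE

Orientations are given as [roll, pitch, yaw] about the fixed x, y, z axes, in that order (R = Rz(yaw) Ry(pitch) Rx(roll)).
In Python, from bench import robot gives the robot as it stands. The module is installed in compiled form; this text tells all that it offers. Calls block until the motion is done:
- robot.move_ptp(position, orientation): joint-space move of the TCP to a pose.
- robot.move_linear(position, ori=None, speed=150, f_stop=None): straight line of the TCP; ori=None keeps the orientation; speed is the mean speed in mm/s. With f_stop (N) it stops when the force on the tool has changed by that much, and returns True; else False.
- robot.move_j(angles): joint-space move.
- robot.move_gripper(opening): opening from 0.0 (shut) to 1.0 (fully open); the grip force is fixed at half the most; returns when the fingers have stopped.
- robot.sleep(seconds).
- robot.inverse_kinematics(position, orientation): joint angles nearest the present ones, or None.
- robot.get_image(name): name is "side" or "top" or "wrist"; returns a dict with "img" (400x640x3 uint8, blue, green, red), "fovy" (degrees; the focal length in pixels is half the picture's height over the tangent of half this angle, whatever the lens; pixels are square), "cx", "cy" (the principal point, pixels), "eye" and "orientation" of the camera in the world. Camera axes: x right, y down, z forward; pixel columns grow to the right and rows downward; lengths in mm; the calibration is good to about 2 mm. A picture is of the moment at which its call begins. There is no depth.
A pose or a line that the arm cannot do raises robot.MotionError and nothing moves.
- robot.hand_in(): hands the job in, once; it reports no verdict.
Readings, each from a call of its own:
- robot.current_t(): time.
- robot.current_qpos(): joint angles.
- robot.current_joint_vel(): joint speeds.
- robot.current_joint_efforts(): joint torques, N m.
- robot.current_tcp_pos(): TCP position.
- robot.current_eef_rot(): TCP orientation.
- robot.current_contact_force(): force on the tool from outside, world axes, zero at the start.
- robot.current_ft_torque(): the same for the moment, N m.
- robot.current_gripper_width(): opening from 0.0 (shut) to 1.0 (fully open).
Only numpy, scipy, OpenCV 4.12 (cv2) and the standard library are available. Lean on these libraries where they do the work, as an engineer would, in place of code of your own. Each camera call takes 0.05 s, during which the arm holds its last target. There are 200 camera calls.

TASK

Put the orange-topped battery pack of the hand blender on charge: slide the charger's dust shutter fully open, then press the pack upright down into the bay, gently, until it clicks past the sprung side ball and is held, and let go. Stop pressing once it has clicked, so as not to bend the contact plate under it, and leave everything else where it stands.

Things in the scene. Friction and masses are not known exactly. Their poses are not given: they have to be found in the camera images.
- pack: Battery pack to charge: upright white block with an orange top 45 mm tall; 34 mm (x) by 48 mm (y) by 140 mm tall, about 0.3 kg. Origin at the centre of its underside, z up. Its foot tapers on both y faces (5 mm a side over the lowest 9 mm); a V groove 4.4 mm deep crosses both y faces, its middle 26 mm above the underside. It fits either way round (half a turn).
- charger: White charger with a grey top, fixed to the bench, 90 mm (x) by 190 mm (y), 94 mm high, with 6 mm high steel rails along its top. Origin at the centre of its underside. Ball and contact plate in its bay sit on an insert set to another height each time, not measured: the pack is home, foot on the contact plate, with its underside 40 to 85 mm below the mouth.
- bay_mouth (a point): Centre of the bay's mouth, level with the 94 mm high top, 50 mm to -y of the charger's middle; axes as the charger's. The bay is a vertical pit 35.6 mm (x) by 49.6 mm (y), 0.8 mm wider than the pack on each side, with a 5 mm wide 45 degree funnel round its mouth. The pack goes in with its x along the charger's x, or half a turn from it.
- click_ball (a joint): Sprung steel ball, 4 mm proud of the bay's -y wall; how far it is pushed back, m: 0 free, 0.0015 to 0.004 while the pack rubs on it, below 0.001 once in the groove. It starts to resist at an underside depth of 18 to 65 mm; passing it takes 5 to 20 N of push, then less; about 21 mm below that first touch it clicks in and draws the pack onto the contact plate.
- contact_plate (a joint): Stiffly sprung plate at the bottom of the bay on which the pack's foot lands; how far it is pressed down, m: 0 free, 0.0003 to 0.0009 when the pack is home and let go, held down by the ball. It yields 1 mm for each 13 N on it; pressed down more than 0.0024 (a push of some 27 N once the pack is home) it is bent, which is a failure.
- shutter (a joint): Dust shutter, a steel plate 72 mm by 66 mm by 5 mm on top of the charger that slides along the charger's +y, m: 0 covers the bay, 0.075 is fully open (end stop); it starts between 0 and 0.015, drags with about 2 N and stays where it is left. Above 0.066 the bay is clear.
- shutter_tab (a point): Middle of the blue upright tab on the shutter: 34 mm (charger's x) by 12 mm (charger's y, the sliding direction) by 22 mm tall, its foot 5.5 mm and its top 27.5 mm above the charger's top. Moves with the shutter.
- spare_pack: Bystander: an identical pack with a green top, standing upright. Origin at the centre of its underside.
- bowl: Bystander: steel bowl, 200 mm wide, 75 mm high. Origin under its centre.
- measure: Bystander: steel measuring mug, 84 mm wide, 90 mm high. Origin under its centre.
- scraper: Bystander: white flat dough scraper, 75 by 115 by 5 mm, lying flat. Origin under its centre.
- bottle: Bystander: green bottle, 68 mm wide, 210 mm high. Origin under its centre.
- film_box: Bystander: long cardboard box, 50 by 300 by 50 mm. Origin under its centre.
- rolling_pin: Bystander: wooden rolling pin lying along its x on a small foot, 330 mm long, 52 mm high. Origin under its centre.
There are look-alikes about, which are no part of the job. Leave any yellow look-alike of the charger alone. What is shaped like the pack but red is not meant.

How it is judged:
By the outcome, as a careful person would: the job done as asked, in the order asked, and still so for the second after the job is handed in, with the robot touching nothing.
It also fails if it takes over 61 s, if anything falls off the work surface, if the arm or the gripper's body presses on something with over 40 N, if the wrist force passes 120 N, or if a joint passes its speed limit or range.

## Working session

There is one attempt and no reset: what is moved stays moved. The work goes in short steps, each a Python script; the robot and the scene stay as the last script left them, time stands still between calls to the robot, and variables do not carry over. Pictures are saved under pics/ and viewed, on a budget of 10 in all, crops included, one or two more only if the job needs it, and the job is handed in when it is done.

```bash
mkdir -p pics; cat > h.py <<'E'
import numpy as np, cv2
from bench import robot
from scipy.spatial.transform import Rotation as R
def cam(name,save=None):
    d=robot.get_image(name)
    if save: cv2.imwrite('pics/'+save,d['img'])
    return d
def rot(d):
    o=np.array(d['orientation'])
    return o if o.shape==(3,3) else R.from_euler('xyz',o).as_matrix()
def ray(d,px):
    f=200/np.tan(np.radians(d['fovy'])/2)
    v=np.array([(px[0]-d['cx'])/f,(px[1]-d['cy'])/f,1.]); return np.array(d['eye'],float),rot(d)@v
def onz(d,px,z):
    e,v=ray(d,px); return e+v*(z-e[2])/v[2]
def proj(d,p):
    f=200/np.tan(np.radians(d['fovy'])/2)
    c=rot(d).T@(np.array(p,float)-np.array(d['eye'])); return c[:2]/c[2]*f+[d['cx'],d['cy']]
E
python3 - <<'E'
from h import *
a=cam('top','top0.png');b=cam('side','side0.png')
for d in(a,b): print(d['eye'],d['orientation'],d['fovy'],d['cx'],d['cy'])
print(robot.current_t(), robot.current_eef_rot())
E
```

```text
[ 386.61701102  -50.58261906 1183.42785066] [-2.97289763  0.02325008 -1.54314452] 51.28625711862334 321.9902250978515 197.64666949078125
[-180.02746447  976.52664475  915.12223069] [-2.14284308 -0.00518709 -2.51444175] 42.727357334250925 321.4278230833841 194.520973838735
0.1 [-3.13998393e+00 -3.38059679e-04  2.43756273e-01]
```

View pics/top0.png

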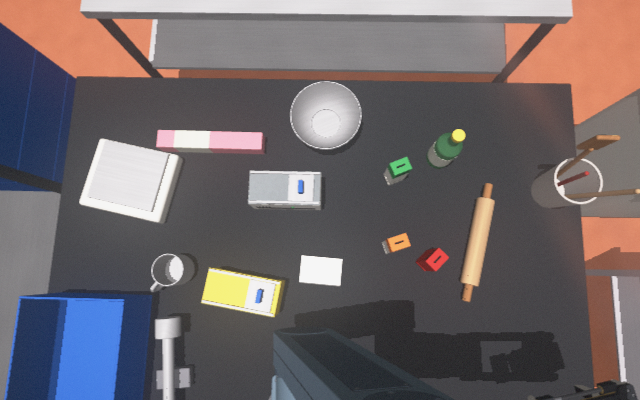

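View pics/side0.png

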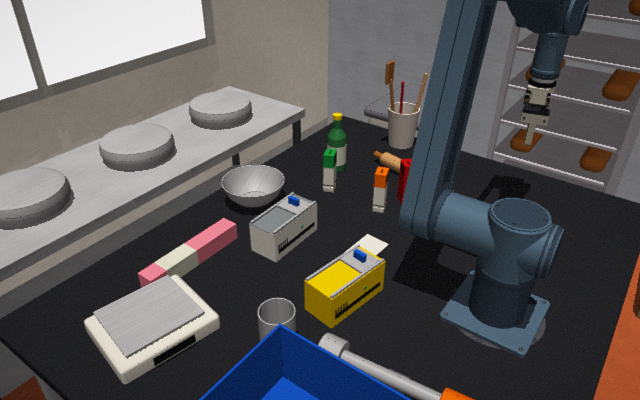

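Seen in the top view: two charger shapes. The white/grey one at (285,190) fits and the yellow one at (243,292) is a look-alike. There are three pack shapes: orange (398,242) is meant, red (433,260) is the decoy, and green (400,167) is the spare. The shutter plate and blue tab (300,187) are at the image-right (-y) end, so charger +y is about world +y. I'll confirm with one crop.

```bash
python3 - <<'E'
from h import *
im=cv2.imread('pics/top0.png'); cv2.imwrite('pics/crop0.png',cv2.resize(im[145:285,240:455],None,fx=3.7,fy=3.7,interpolation=cv2.INTER_CUBIC))
d=cam('top'); hsv=cv2.cvtColor(d['img'],cv2.COLOR_BGR2HSV)
def big(m,roi):
    z=np.zeros_like(m); x0,y0,x1,y1=roi; z[y0:y1,x0:x1]=m[y0:y1,x0:x1]
    c=max(cv2.findContours(z,cv2.RETR_EXTERNAL,cv2.CHAIN_APPROX_NONE)[0],key=cv2.contourArea); return c
for n,m,roi,z in [('pack',cv2.inRange(hsv,(8,150,100),(18,255,255)),(375,225,415,260),140),('tab',cv2.inRange(hsv,(105,150,60),(130,255,255)),(285,170,315,200),121)]:
    r=cv2.minAreaRect(big(m,roi)); b=cv2.boxPoints(r)
    w=np.array([onz(d,p,z)[:2] for p in b]); print(n,r,w.round(1).tolist(),w.mean(0).round(1))
m=cv2.inRange(hsv,(0,0,110),(180,70,255)); r=cv2.minAreaRect(big(m,(235,155,335,222))); b=cv2.boxPoints(r)
w=np.array([onz(d,p,94)[:2] for p in b]);print('charger',r,w.round(1).tolist(),w.mean(0))
E
```

```text
pack ((397.9000244140625, 242.20001220703125), (13.597793579101562, 21.187257766723633), 71.56505584716797) [[462.7, -182.9], [480.7, -232.9], [449.0, -243.3], [431.1, -193.6]] [ 455.9 -213.2]
tab ((300.5, 186.5), (11.0, 3.0), 90.0) [[609.5, 40.3], [609.7, 32.5], [580.5, 31.4], [580.3, 39.2]] [595.   35.9]
charger ((283.9645690917969, 189.52243041992188), (73.42200469970703, 38.29197311401367), 1.3322198390960693) [[539.4, 178.6], [643.6, 182.2], [643.2, -15.8], [539.5, -16.3]] [591.4218683   82.17524633]
```

View pics/crop0.png

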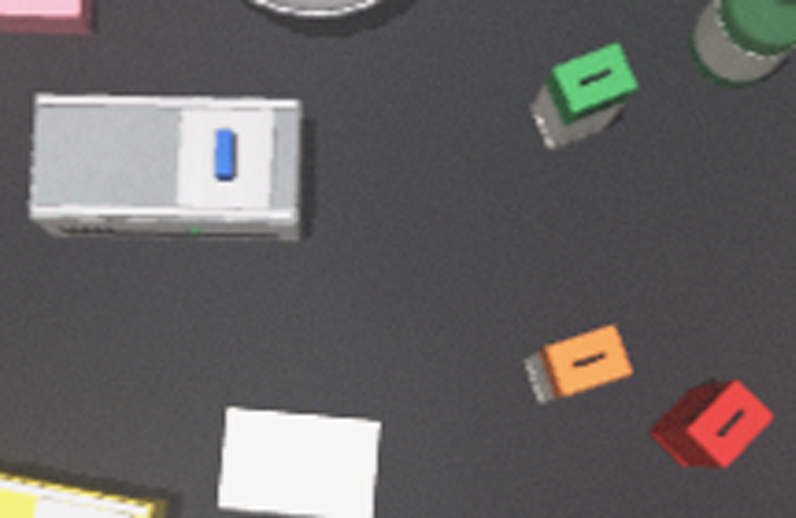

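The crop confirms it: an orange top with a white block, and a white/grey charger with its plate and tab at the -y end. Next, closer measurements with the wrist camera.

```bash
python3 - <<'E'
from h import *
import pickle
robot.move_ptp([456,-213,330],[np.pi,0,0.345]); a=cam('wrist','w_pack.png')
robot.move_ptp([595,50,300],[np.pi,0,0]); b=cam('wrist','w_chg.png')
pickle.dump((a,b),open('w.pkl','wb'))
print(a['eye'],a['orientation'],a['fovy'],b['eye'],b['orientation'],robot.current_t())
cv2.imwrite('pics/w2.png',cv2.resize(np.vstack([a['img'],b['img']]),(480,600)))
E
```

```text
[ 523.6554811  -187.49959463  495.52424094] [ 2.87341928e+00  2.20242058e-03 -1.22712833e+00] 70.0390288197452 [667.19428709  50.59216264 465.94744285] [ 2.87332912e+00  7.84098029e-04 -1.57159645e+00] 3.1167
```

View pics/w2.png

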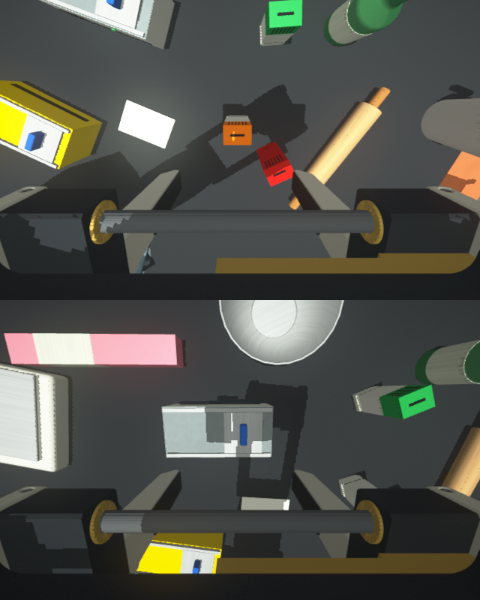

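```bash
python3 - <<'E'
from h import *
a=cv2.imread('pics/w_pack.png')[140:200,280:350]; b=cv2.imread('pics/w_chg.png')[125:220,205:375]
a=cv2.resize(a,(350,300),interpolation=cv2.INTER_CUBIC); b=cv2.resize(b,(537,300),interpolation=cv2.INTER_CUBIC)
o=np.zeros((600,540,3),np.uint8); o[:300,:350]=a;o[300:,:537]=b; cv2.imwrite('pics/crop1.png',o)
E
```

```text
(no output)
```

View pics/crop1.png

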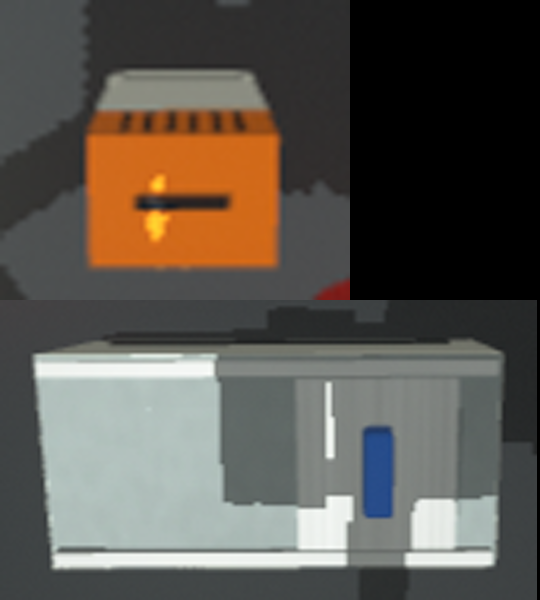

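```bash
python3 - <<'E'
from h import *
import pickle
a,b=pickle.load(open('w.pkl','rb'))
def quad(d,P,z):
    w=np.array([onz(d,p,z)[:2] for p in P]); c=w.mean(0)
    ex=(w[1]-w[0]+w[2]-w[3])/2; ey=(w[0]-w[3]+w[1]-w[2])/2
    print(w.round(1).tolist(),c.round(1),'right',ex.round(1),np.hypot(*ex).round(1),np.arctan2(ex[0],-ex[1]).round(4),'up',np.hypot(*ey).round(1),np.arctan2(ey[1],ey[0]).round(4))
# dense fit by minAreaRect of lit orange top
P=np.array([(87,133),(279,133),(279,267),(87,267)])/5+[280,140]-.5+.1
quad(a,P,140)
Q=np.array([(33,54),(503,54),(497,267),(53,267)])/3.158+[205,125]-.5+.16
quad(b,Q,100)
T=np.array([(363,127),(393,127),(393,217),(363,217)])/3.158+[205,125]-.34
quad(b,T,121.5)
S=np.array([(297,80),(458,80),(456,250),(297,250)])/3.158+[205,125]-.34
quad(b,S,99)
E
```

```text
[[462.3, -184.6], [478.6, -229.9], [446.1, -242.2], [429.5, -195.8]] [ 454.1 -213.1] right [ 16.5 -45.9] 48.8 0.3441 up 34.7 0.3448
[[639.9, 177.0], [639.7, -10.8], [550.5, -12.2], [550.6, 176.8]] [595.2  82.7] right [-1.000e-01 -1.884e+02] 188.4 -0.0006 up 89.3 0.0089
[[613.8, 45.3], [613.8, 33.8], [578.1, 33.4], [578.1, 45.2]] [595.9  39.4] right [ -0.  -11.7] 11.7 -0.0006 up 35.7 0.0079
[[629.4, 71.7], [629.3, 6.7], [557.8, 5.3], [557.8, 72.9]] [593.6  39.2] right [ -0.  -66.3] 66.3 -0.0006 up 71.6 0.0018
```

```bash
python3 - <<'E'
from h import *
robot.move_gripper(0.0)
robot.move_ptp([595.4,5,150],[np.pi,0,0])
print('down',robot.move_linear([595.4,5,105],speed=120,f_stop=8),robot.current_tcp_pos())
print('push',robot.move_linear([595.4,105,105],speed=45,f_stop=14),robot.current_tcp_pos(),robot.current_contact_force(),robot.current_t())
robot.move_linear([595.4,70,105]);robot.move_linear([595.4,70,220],speed=250)
robot.move_gripper(1.0)
robot.move_ptp([454.1,-213.1,250],[np.pi,0,0.3445])
d=cam('top','top1.png'); e=cam('wrist','w1.png')
print(robot.current_t())
cv2.imwrite('pics/v2.png',np.hstack([cv2.resize(d['img'][150:220,235:335],(400,280),interpolation=cv2.INTER_CUBIC),cv2.resize(e['img'][100:380,120:520],(400,280))]))
E
```

```text
down False [596.33336162   5.19387882 106.28216879]
push True [595.1845318   85.30862315 104.94148605] [ 0.12018346 -3.09670583  3.10233388] 7.3833
11.025
```

View pics/v2.png

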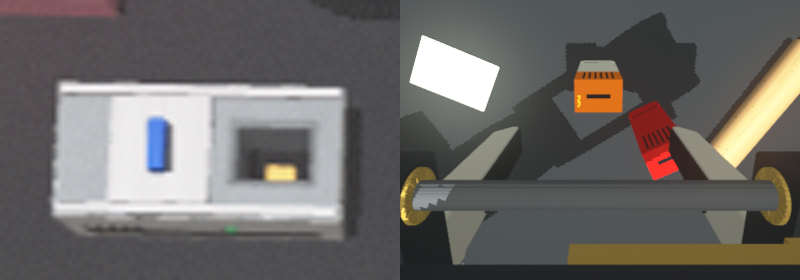

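Left: the bay is open, with the gold contact visible at the bottom and the tab now at about (274,186) in full-image pixels. Right: the pack sits between the jaw planes and the red decoy is close on the right. I'll check the clearance to it and the bay position in numbers.

```bash
python3 - <<'E'
from h import *
d=cam('top');e=cam('wrist')
print('bay',[onz(d,(235+x/4,150+y/4),94)[:2].round(1) for x,y in((216,112),(324,112),(324,192),(216,192))])
print('tab',onz(d,(235+157/4,150+144/4),121.5).round(1))
hsv=cv2.cvtColor(e['img'],cv2.COLOR_BGR2HSV)
for n,lo,hi in(('red',(0,150,90),(6,255,255)),('red2',(174,150,90),(180,255,255)),('or',(8,150,100),(20,255,255))):
    c=cv2.findContours(cv2.inRange(hsv,lo,hi),0,2)[0]
    if c:
        c=max(c,key=cv2.contourArea); r=cv2.minAreaRect(c); print(n,cv2.contourArea(c),r[0],[onz(e,p,140)[:2].round(1) for p in cv2.boxPoints(r)])
hs=cv2.cvtColor(d['img'],cv2.COLOR_BGR2HSV); m=cv2.inRange(hs,(174,150,60),(180,255,255))|cv2.inRange(hs,(0,150,60),(6,255,255)); m[:, :415]=0;m[:,450:]=0;m[:240]=0;m[280:]=0
r=cv2.minAreaRect(np.argwhere(m)[:,::-1].astype(np.float32)); print('top red',r,[onz(d,p,140)[:2].round(1) for p in cv2.boxPoints(r)])
E
```

```text
bay [array([622.7,  69.8]), array([624.4,  -2.6]), array([570.1,  -4.3]), array([568.4,  67.5])]
tab [594.6 104.4 121.5]
red 2163.0 (377.4898376464844, 238.97134399414062) [array([ 449.1, -245. ]), array([ 475.3, -275.7]), array([ 412.5, -332.1]), array([ 383.5, -299.9])]
or 1763.5 (318.0, 192.0) [array([ 468.7, -182.7]), array([ 484.7, -226.9]), array([ 446.3, -241.8]), array([ 429.8, -195.9])]
top red ((434.25006103515625, 261.7500305175781), (14.142135620117188, 26.162948608398438), 45.0) [array([ 398.9, -267.1]), array([ 445.4, -313.2]), array([ 421.5, -337.2]), array([ 375.4, -291.2])]
```

```bash
python3 - <<'E'
from h import *
print('down',robot.move_linear([454.1,-213.1,102],speed=100,f_stop=8),robot.current_tcp_pos())
robot.move_gripper(0.0); print(robot.current_gripper_width()*93, robot.current_contact_force(), robot.current_tcp_pos())
robot.move_linear([454.1,-213.1,250],speed=150); print(robot.current_contact_force(),robot.current_gripper_width()*93)
robot.move_ptp([595.6,32.8,250],[np.pi,0,0]); robot.sleep(.2)
print(robot.current_tcp_pos(),robot.current_eef_rot(),robot.current_contact_force(),robot.current_t())
a=cam('side','s2.png'); b=cam('wrist','w3.png'); print(robot.current_t())
cv2.imwrite('pics/v3.png',np.hstack([cv2.resize(a['img'][100:280,220:350],(400,554),interpolation=cv2.INTER_CUBIC),cv2.resize(b['img'][:,160:480],(400,554)[0:1]+(500,)) if 0 else cv2.resize(b['img'][:,170:458],(400,554))]))
E
```

```text
down False [ 454.48282547 -213.39784489  102.58192078]
47.96677586703955 [ 0.81581236 -0.70605736 -0.4426482 ] [ 454.19286706 -213.2311145   102.02744458]
[ 0.64609733 -0.39639182 -2.82125396] 48.23130836239795
[595.41281577  31.37432463 250.07390191] [ 3.14131085e+00  4.70966175e-05 -1.87343520e-03] [-0.79660996  0.22192221 -3.62054992] 15.9583
16.0583
```

View pics/v3.png

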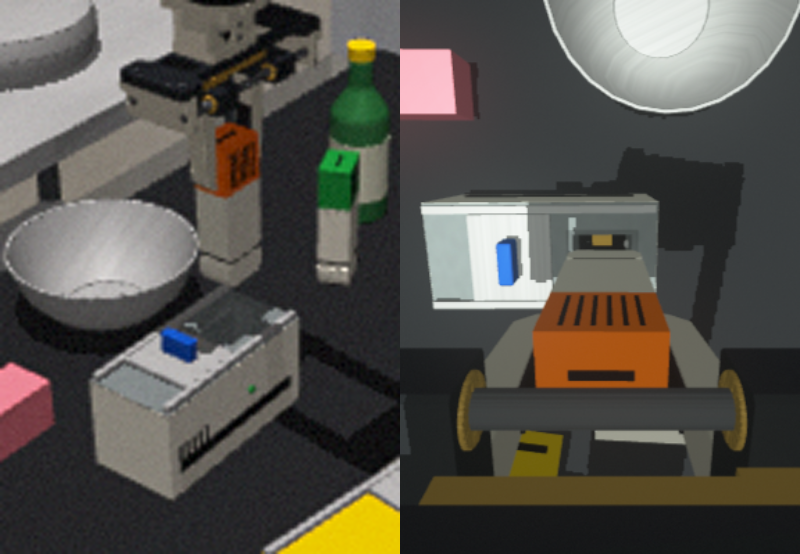

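The pack is held upright over the open bay, tab well clear, spare untouched. Inserting in small force-logged steps.

```bash
cat > ins.py <<'E'
from h import *
import sys
X,Y,Z0=595.6,32.8,196.0   # TCP z when underside is at the mouth
robot.move_linear([X,Y,Z0+4],speed=120); robot.sleep(.3)
base=robot.current_contact_force(); print(base,robot.current_tcp_pos())
print('entry',robot.move_linear([X,Y,Z0-14],speed=30,f_stop=9),robot.current_tcp_pos(),robot.current_contact_force()-base)
if robot.current_tcp_pos()[2]>Z0-12: sys.exit()
depth=14; touch=None; peak=0; why='max'
while depth<86:
    depth+=1; st=robot.move_linear([X,Y,Z0-depth],speed=25,f_stop=22)
    f=robot.current_contact_force()-base; d=Z0-robot.current_tcp_pos()[2]; push=f[2]
    print(depth,round(d,1),f.round(1),round(robot.current_gripper_width()*93,1))
    if touch is None and push>3: touch=d
    peak=max(peak,push)
    if st or push>22: why='force';break
    if touch is not None and d-touch>16 and push<-2: why='click'; break
    if touch is not None and d-touch>21.5: why='travel';break
print(why,touch,peak,robot.current_t())
E
python3 ins.py
```

```text
[-0.46868141 -0.27210622 -1.82697044] [596.01219438  32.75650978 200.80113777]
entry False [595.67645304  32.78455611 182.02939927] [ 0.85143129  0.36353295 -1.5390548 ]
15 14.9 [-0.2  0.9 -1.5] 48.2
16 16.1 [ 0.9  0.7 -1.2] 48.3
17 17.1 [ 1.4 -0.2 -1.6] 48.0
18 18.1 [ 0.7  0.7 -0.9] 48.0
19 19.1 [ 0.3  0.2 -1.1] 48.2
20 20.1 [ 0.9  0.  -1.5] 48.2
21 21.1 [ 1.4  0.6 -1.7] 48.1
22 22.1 [-0.   0.9 -0.8] 48.1
23 23.1 [ 0.2  0.5 -0.7] 48.3
24 24.1 [ 1.  -0.5 -0.8] 48.0
25 25.1 [ 0.1  0.9 -1.3] 47.9
26 26.1 [ 0.6  0.4 -1.3] 48.2
27 27.1 [ 0.5  0.4 -0.9] 48.2
28 28.1 [ 0.2  0.5 -1.7] 47.9
29 29.1 [ 1.  -0.1 -1.7] 47.9
30 30.1 [-0.1 -0.3 -1.3] 48.1
31 31.1 [ 0.2 -0.3 -0.9] 48.0
32 32.1 [-0.4  0.6 -2.3] 48.4
33 33.1 [ 1.3  0.8 -1.4] 48.4
34 34.1 [ 0.3 -0.9 -1.5] 48.3
35 35.1 [ 0.5  1.  -1.3] 48.1
36 36.1 [ 0.3  0.6 -1.4] 48.2
37 37.1 [ 0.7  1.1 -2.5] 48.3
38 38.1 [ 0.8  1.2 -1.8] 47.9
39 39.1 [ 0.3  0.3 -2.7] 47.7
40 40.1 [ 0.7  1.  -1.2] 48.0
41 41.1 [-0.4 -0.2 -0.7] 48.0
42 42.1 [ 0.7  0.9 -1.5] 48.3
43 43.1 [ 0.6 -0.4 -1.4] 48.5
44 44.1 [ 0.1  0.4 -0.7] 48.0
45 45.1 [-0.2 -0.  -1.4] 48.1

[... 392 characters left out ...]
 59.1 [ 0.7  0.6 -2.1] 47.7
60 60.0 [ 0.8  0.7 -0.9] 47.9
61 60.9 [-0.3  2.3  0.7] 48.1
62 61.5 [0.8 2.3 2.9] 47.8
63 62.4 [-0.3  0.4  5.7] 47.9
64 63.3 [0.2 1.2 5.6] 48.0
65 64.4 [ 0.2 -0.8  7.5] 48.0
66 66.0 [ 0.5 -0.7  4.7] 48.0
67 67.1 [ 2.5 -1.6  3.3] 47.8
68 68.4 [ 3.  -2.3  1.7] 47.9
69 69.4 [ 2.6 -3.7  1.1] 48.1
70 70.0 [ 2.4 -5.2  3.3] 47.8
71 71.1 [ 1.7 -4.4  3.3] 48.1
72 72.1 [ 1.4 -4.6  3.4] 48.3
73 73.1 [ 1.6 -5.1  3.7] 48.1
74 74.2 [ 0.9 -4.8  3.7] 47.8
75 75.2 [ 0.5 -5.3  2.3] 48.3
76 76.3 [ 0.8 -6.3  2.6] 47.6
77 77.3 [ 1.8 -4.8  3.1] 48.0
78 78.5 [ 1.6 -4.4  2.3] 47.7
79 79.7 [ 1.9 -5.3  1.3] 47.7
80 81.2 [ 2.1 -5.7 -3.3] 47.5
click 62.37663929631697 7.466269243005015 34.175
```

It has clicked: the force swung to a pull at about 81 mm, 21 mm past first touch. A few half-millimetre steps to see the foot land lightly, then release.

```bash
python3 - <<'E'
from h import *
base=-1.83; fs=[]
for k in range(6):
    d=80.5+.5*k
    st=robot.move_linear([595.6,32.8,196-d],speed=10,f_stop=8); p=robot.current_contact_force()[2]-base
    print(d,(196-robot.current_tcp_pos()[2]).round(2),round(p,1))
    if st or p>4: break
robot.move_gripper(1.0); z=robot.current_tcp_pos()
print('released',z,robot.current_contact_force())
robot.move_linear([595.6,32.8,260],speed=120); robot.sleep(.2); print(robot.current_contact_force())
robot.move_ptp([545,-60,300],[np.pi,0,0])
a=cam('side','s4.png'); b=cam('wrist','w4.png'); c=cam('top','t4.png'); print(robot.current_t())
h=cv2.cvtColor(a['img'],cv2.COLOR_BGR2HSV); m=cv2.inRange(h,(5,150,80),(20,255,255)); m[:,:220]=0;m[:,350:]=0;m[:100]=0;m[280:]=0
ys,xs=np.nonzero(m); print('orange side px',xs.min(),xs.max(),ys.min(),ys.max())
for dep in(0,78,82,85):
  print(dep,[proj(a,[595.6+sx*17,32.8+sy*24,94-dep+140]).round(1).tolist() for sx,sy in((-1,-1),(-1,1),(1,1),(1,-1))],proj(a,[578.6,56.8,94-dep+95]).round(1))
cv2.imwrite('pics/v4.png',np.hstack([cv2.resize(a['img'][150:270,230:340],(400,436),interpolation=cv2.INTER_CUBIC),cv2.resize(c['img'][90:290,230:450],(396,436))]))
E
```

```text
80.5 81.68 0.1
81.0 81.89 -0.0
81.5 82.05 2.5
82.0 82.23 5.1
released [595.61713779  32.77985906 114.01363739] [0.36160079 0.75285318 0.75662114]
[ 0.44125071  0.29996414 -0.4812971 ]
38.3
orange side px 284 326 101 206
0 [[303.2, 160.7], [292.3, 167.7], [282.5, 164.0], [293.5, 157.2]] [292.7 182.1]
78 [[303.6, 184.9], [293.0, 192.3], [283.5, 188.4], [294.2, 181.2]] [293.4 205.8]
82 [[303.6, 186.1], [293.0, 193.5], [283.5, 189.6], [294.2, 182.4]] [293.4 207. ]
85 [[303.7, 187.0], [293.1, 194.4], [283.6, 190.5], [294.2, 183.3]] [293.5 207.8]
```

View pics/v4.png

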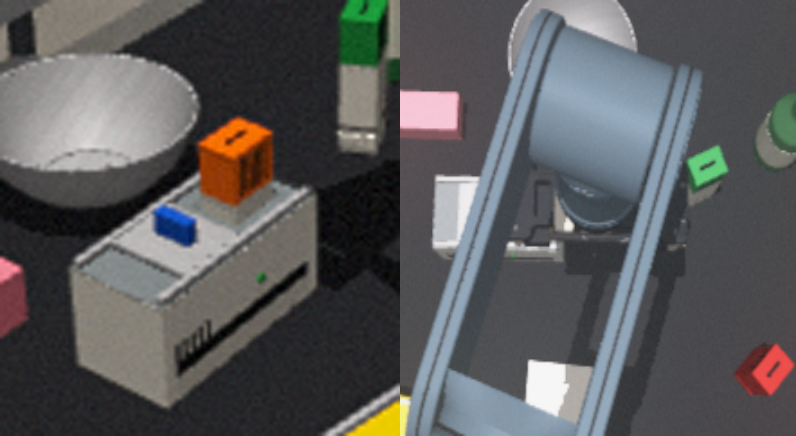

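The side view shows the pack upright in the bay. The lower edge of the orange is at row 206, against 207.0 predicted for 82 mm depth. The shutter is still open and the bystanders look undisturbed.

```bash
python3 -c "
from bench import robot
robot.hand_in(); print(robot.current_t())"
```

```text
the job is handed in; nothing more can be done
the job is handed in; nothing more can be done
```

The orange-topped pack is on charge and the job is handed in. The clock stood at 38.3 s just before that.

- **Shutter:** I pushed it by its tab with shut fingers until it hit the end stop. The tab ended near y = 108 mm, which matches fully open. The top camera alone read 104.4 mm, but it had also read 3.5 mm low before the push.
- **Insertion:** First resistance came at about 61 mm depth, the push peaked at about 7.5 N, and the click came at about 81 mm. I stopped when the foot touched the contact plate at about 82 mm, with about 5 N of push, then let go and backed off.
- **Last checks:** The side view shows the pack upright at about 82 mm depth with the shutter still open. In the last pictures the things still in view look undisturbed. The arm hid part of the scene in the top view, so I did not check every bystander. I had no direct reading of the ball or contact plate; that the pack is held is inferred from the forces and the depth.

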